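# Fasten the decorator's kit chest with its hasp and drop pin

### The job

Fasten the kit chest: swing the upright hasp on its top over and fully down, so that its ring lies round the staple, then drop the retaining pin upright through the staple until its collar sits on the rim, and let go. The retaining pin is the one in the aluminium rack with a wide flat collar under a round knob; the other two have no collar and would not hold the hasp.

Things in the scene. Friction and masses are not known exactly. Their poses are not given: they have to be found in the camera images.
- chest: Fixed grey plastic kit chest, 320 (x) x 260 (y) mm, z up, origin at its underside's centre. Own -x is its front, facing the robot's right within 25 degrees. Front half: bare deck, top 115 mm above the bench, with the staple. Rear half (x above 32 mm): shut black lid, top at 125 mm. The hasp's hinge axis runs along the chest's y through x = 20, z = 119 mm.
- hasp (a joint): Steel hasp's angle q (rad): 0 shut flat on the deck, pi/2 upright, 1.9 stop; starts 1.0 to 1.85. Stays where left; 2 N at the tab swings it. Radius r lies at chest x = 20 - r cos q, z = 119 + r sin q (mm), y = 0. Plate 6 mm thick: strap to r = 56; ring at r = 85, outer diameter 72, hole 52; solid tab 44 wide, r = 115 to 145, to push with shut fingertips from the lid side, then press down.
- staple (a point): The staple: a fixed upright steel tube on the chest's deck at chest x = -65, y = 0 mm; outer diameter 42, bore 32 mm, standing 14 mm above the deck; the bore runs on freely down through the deck. This point is the centre of its top rim, 129 mm above the bench. The shut hasp's ring lies round it.
- pin: Loose steel pin, 0.16 kg, upright in one of 3 rack holes 85 mm apart; row runs away from the robot within 12 degrees. Origin: shank's tip, z up along the axis. Shank diameter 14, tip tapered to 6; collar diameter 60 at z 50 to 55, its underside on the rack's top (70 mm above bench); round knob diameter 26, z 55 to 89 mm. Other two (hexagon, domed head) are lower, no collar.
There are look-alikes about, which are no part of the job. What is shaped like the pin but green is not meant.

How it is judged:
By the outcome, as a careful person would: the job done as asked, in the order asked, and still so for the second after the job is handed in, with the robot touching nothing.
It also fails if it takes over 56 s, if anything falls off the work surface, if the arm or the gripper's body presses on something with over 40 N, if the wrist force passes 120 N, or if a joint passes its speed limit or range.

### The arm

A 6-joint arm with a two-finger parallel gripper is mounted at the origin on the work surface. World frame = base frame: x ahead of the robot, y to its left, z up, the work surface at z = 0. Lengths are in m, angles in rad, forces in N, time in s.
With the tool pointing down it reaches from about 0.375 to 0.975 m from the base axis. Payload 3.8 kg.
Tool frame: the origin (TCP) lies where the fingers leave the gripper's body, on its centre line; the fingertips stand 73 mm ahead of it and the grasp point (between the pads) lies 54 mm ahead of it; z points along the fingers, y is the line along which they close (so a half turn about z gives the same grasp; the last joint's range is limited). The gripper opens to 85 mm and grips with 20 to 120 N. Pads are 22 mm wide; open, the fingers measure 114 mm over their backs; the gripper's body (76 mm by 85 mm) begins 54 mm behind the grasp point. The pads swing forward as they close: fully open they stand 13 mm farther back than shut.
Start: joints at [1.087, 0.264, 1.604, -0, 1.274, -0.037], TCP at [0.292, 0.609, 0.304] pointing down, gripper open.
Joint ranges: [-2.63, 2.63], [-0.94, 2.18], [0.31, 2.57], [-1.31, 4.45], [0, 2.66], [-2.55, 2.55]. Speed limits (rad/s): [2.57, 2.57, 3.14, 3.14, 3.14, 3.14].

### API

Orientations are given as a rotation vector (axis times angle).
In Python, from workcell import read_state, viewer, bot gives the robot as it stands.
- The arm moves only by the tool jog_arm, never from a script. Its argument "increments" is a list that holds one entry, the list of rows, each a list of 7 numbers: the shift along the tool's x, y, z in units of 30 mm (1.0 is 30 mm), then the turn, a rotation vector about the tool's x, y, z in units of 6 degrees (1.0 is 6 degrees), then the opening, from -1 (shut) to 1 (fully open). A call has exactly 5 rows; each row shifts and turns the commanded pose from where the row before left it, along the tool's axes as they then stand; what a row does not reach is not made up. A row lasts 1/12 s, in which the tool goes at most 41.7 mm and 7.16 degrees, less where a joint would pass 70% of its speed; a pose out of reach is approached as far as the arm can. A call is refused whole if a number of a shift passes 1 or a number of a turn 1, either way. A call with a gripper value outside its range is refused whole. The fingers move at their own pace and stop on an object; "force" is the grip in N (left out, the last holds). Time passes only in rows, so rows that do not move let the fingers close, or fill a call up. It gives the time, the measured TCP pose, the force, the opening and the grip force at its end, in the units of the state.
- read_state(): the state, without advancing time (a new reading comes with each control period).
- viewer.read_camera(name): name is "side" or "top" or "wrist"; returns (picture, depth): 420x560x3 uint8, blue, green, red; 420x560 float32, m along the optical axis (not along the pixel's ray), 0 where there is no reading.
- viewer.camera_params(name): a dict with "fx", "fy", "cx", "cy" (pixels), "R" (3x3) and "t" (3): a world point X has camera coordinates R X + t; the wrist camera has in their place "hand_eye" (4x4, takes a point from camera to tool coordinates, whose origin is the TCP and whose axes are the flange's). Camera axes: x right, y down, z forward; pixel columns grow to the right and rows downward; lengths in m; the calibration is good to about 2 mm. A picture is of the moment at which its call begins: read the wrist's pose just before it. camera_params takes no time and is no camera call.
- bot.finish_job(): hands the job in; it is judged then, once.
The state is a dict: "time": time; "q": joint angles; "joint_vel": joint speeds; "joint_torque": joint torques, N m; "tool_pos": TCP position; "tcp_rot": TCP orientation; "wrist_force": force on the tool from outside, world axes, zero at the start; "torque": the same for the moment, N m; "width": opening from 0.0 (shut) to 1.0 (fully open); "grip_force": force on a finger pad.
Only numpy, scipy, OpenCV 4.12 (cv2) and the standard library are available. Lean on these libraries where they do the work, as an engineer would, in place of code of your own. Each camera call takes 0.05 s, during which the arm holds its last target. There are 200 camera calls.

## Working session

There is one attempt and no reset: what is moved stays moved. The work goes in short steps, Python scripts to look and compute and a tool call to move; the robot and the scene stay as the last step left them, time stands still between calls to the robot, and variables do not carry over. Pictures are saved under pics/ and viewed, at most 10 in all, crops included, and the job is handed in when it is done.

Besides the shell and the picture viewer there is one more tool, called after "Emit:" by a JSON object that holds its "op" and its "data". jog_arm: Moves the arm, as the interface text tells. Its arguments: {"type":"object","properties":{"increments":{"type":"array","items":{"type":"array","items":{"type":"array","items":{"type":"number"}}}},"force":{"type":"number"}},"required":["increments"]}

```bash
ls; mkdir -p pics
cat > h.py <<'E'
import numpy as np, cv2
from scipy.spatial.transform import Rotation as Ro
from workcell import read_state, viewer, bot
def cam(n):
    s=read_state(); im,d=viewer.read_camera(n); p=viewer.camera_params(n)
    if 'hand_eye' in p:
        T=np.eye(4);T[:3,:3]=Ro.from_rotvec(s['tcp_rot']).as_matrix();T[:3,3]=s['tool_pos']
        M=np.linalg.inv(T@np.array(p['hand_eye']));R,t=M[:3,:3],M[:3,3]
    else: R,t=np.array(p['R']),np.array(p['t'])
    return im,d,dict(fx=p['fx'],fy=p['fy'],cx=p['cx'],cy=p['cy'],R=R,t=t)
def cloud(d,p):
    v,u=np.mgrid[:d.shape[0],:d.shape[1]]
    c=np.stack([(u-p['cx'])/p['fx']*d,(v-p['cy'])/p['fy']*d,d],-1)
    w=(c-p['t'])@p['R']; w[d<=0]=np.nan; return w
def ray(u,v,z,p):
    o=-p['R'].T@p['t']; r=p['R'].T@np.array([(u-p['cx'])/p['fx'],(v-p['cy'])/p['fy'],1])
    return o+r*(z-o[2])/r[2]
E
python3 - <<'E'
from h import *
print(read_state())
for n in ['top','side']:
    im,d,p=cam(n); cv2.imwrite(f'pics/{n}0.png',im); np.savez(f'{n}0.npz',im=im,d=d,**p); print(n,-p['R'].T@p['t'])
E
```

```text
pics
{'time': 0.0, 'q': array([ 1.08709746e+00,  2.64772538e-01,  1.60536501e+00,  5.19541425e-08,
        1.27370821e+00, -3.69347657e-02]), 'joint_vel': array([ 0.00016072,  0.00089293,  0.00047999,  0.00016285,  0.00111456,
       -0.00010111]), 'joint_torque': array([-2.24065494e-03, -5.15098786e+01, -3.67321336e+01, -1.19175738e-04,
        1.27254595e-02, -3.56884890e-06]), 'tool_pos': array([0.29139279, 0.60823626, 0.30255364]), 'tcp_rot': array([-0.6958247 , -3.06296866,  0.00341927]), 'wrist_force': array([0.23518209, 0.13706481, 1.22858861]), 'torque': array([-0.07667187, -0.00010466,  0.00852306]), 'grip_force': 0.0, 'width': 1.0008173391938644}
top [ 0.33030767 -0.06655657  1.12277781]
side [ 0.29003166 -0.5361936   0.7068418 ]
```

View pics/top0.png

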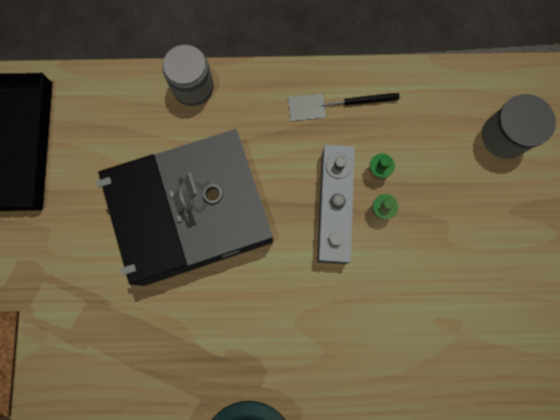

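View pics/side0.png

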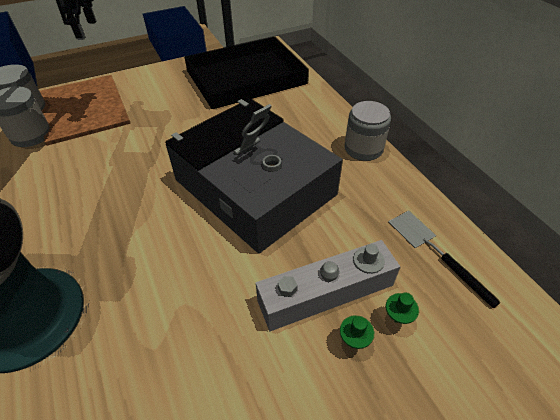

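Top view: the retaining pin (collar and knob) is in the farthest rack hole at about (339,163). The staple is at (212,193), the upright hasp around (185,197), and the lid on the left. The green look-alikes are at (382,166) and (385,207).

```bash
cat > m.py <<'E'
from h import *
for n in ['top','side']:
    f=np.load(f'{n}0.npz'); p={k:f[k] for k in ['fx','fy','cx','cy','R','t']}; w=cloud(f['d'],p); im=f['im']
    def clus(name,box,z0,z1):
        m=(w[...,2]>z0)&(w[...,2]<z1)
        b=np.zeros_like(m); b[box[1]:box[3],box[0]:box[2]]=1; m&=b
        P=w[m]
        if len(P): 
            (c,r)=cv2.minEnclosingCircle(P[:,:2].astype(np.float32)); print(n,name,len(P),P.mean(0).round(4),'circ',np.round(c,4),round(r,4),'z',P[:,2].min().round(4),P[:,2].max().round(4))
        return P
    if n=='top':
        b=dict(pin=(320,145,358,180),st=(198,180,226,206),ha=(160,165,200,230),ch=(90,125,280,290),rack=(310,140,365,270))
    else: b=dict(pin=(350,235,390,275),st=(258,150,285,175),ha=(225,95,275,165),ch=(160,90,345,255),rack=(250,235,405,330))
    clus('knob',b['pin'],.083,.12); clus('collar',b['pin'],.066,.080)
    clus('staple',b['st'],.1215,.14)
    P=clus('hasp',b['ha'],.140,.30)
    P=clus('deck',b['ch'],.105,.1205); print(cv2.minAreaRect(P[:,:2].astype(np.float32)))
    P=clus('rack',b['rack'],.06,.0735); print(cv2.minAreaRect(P[:,:2].astype(np.float32)))
    P=clus('top',b['ch'],.10,.135); print(cv2.minAreaRect(P[:,:2].astype(np.float32)))
E
python3 m.py
```

```text
top knob 130 [ 0.6257 -0.2175  0.1054] circ [ 0.6277 -0.218 ] 0.0135 z 0.0836 0.1144
top collar 888 [ 0.6367 -0.2183  0.0726] circ [ 0.6362 -0.2191] 0.0534 z 0.0664 0.08
top staple 149 [0.5557 0.0655 0.1284] circ [0.5561 0.066 ] 0.0213 z 0.1216 0.1343
top hasp 500 [0.541  0.1099 0.205 ] circ [0.5412 0.1126] 0.0355 z 0.1406 0.2556
top deck 9270 [0.5512 0.0633 0.1158] circ [0.5359 0.127 ] 0.2046 z 0.105 0.1205
((0.5375972986221313, 0.127742201089859), (0.26221174001693726, 0.3189604580402374), 17.51964569091797)
top rack 2580 [ 0.5321 -0.2099  0.0704] circ [ 0.5432 -0.2117] 0.139 z 0.0601 0.0735
((0.5440788865089417, -0.21179357171058655), (0.07080263644456863, 0.2711743414402008), 85.1609878540039)
top top 16761 [0.5309 0.1298 0.1204] circ [0.536 0.127] 0.2046 z 0.1003 0.1349
((0.5362355709075928, 0.13205602765083313), (0.26221174001693726, 0.3280078172683716), 17.51964569091797)
side knob 223 [ 0.6269 -0.2223  0.1026] circ [ 0.63   -0.2195] 0.0134 z 0.0831 0.1118
side collar 940 [ 0.6313 -0.222   0.0726] circ [ 0.6321 -0.2099] 0.0543 z 0.0664 0.0797
side staple 155 [0.5575 0.0643 0.127 ] circ [0.5578 0.0653] 0.0214 z 0.1216 0.1311
side hasp 467 [0.5423 0.1061 0.2032] circ [0.5437 0.1103] 0.0355 z 0.1404 0.2522
side deck 7346 [0.5459 0.0579 0.115 ] circ [0.538  0.1266] 0.2055 z 0.105 0.1205
((0.5396177172660828, 0.12671193480491638), (0.2635599970817566, 0.3208921551704407), 17.34185791015625)
side rack 3725 [ 0.5286 -0.2173  0.0697] circ [ 0.5465 -0.1982] 0.1596 z 0.06 0.0735
((0.5366984605789185, -0.2178187072277069), (0.1964430809020996, 0.284119188785553), 59.638240814208984)
side top 11235 [0.5287 0.1042 0.118 ] circ [0.5384 0.1267] 0.2058 z 0.1 0.1349
((0.5382105112075806, 0.13118134438991547), (0.2635527551174164, 0.3302347660064697), 17.356082916259766)
```

Emit:
{"op": "jog_arm", "data": {"increments": [[[-1,-0.757,0,0,0,0,-1],[-1,-0.757,0,0,0,0,-1],[-1,-0.757,0,0,0,0,-1],[-1,-0.757,0,0,0,0,-1],[-1,-0.757,0,0,0,0,-1]]]}}

```text
time: 0.52
tool_pos: [0.378, 0.4398, 0.3032]
tcp_rot: [-0.695, -3.063, 0.002]
wrist_force: [0.4, -1.1, 0.8]
width: 0.302
grip_force: 0.0
```

Emit:
{"op": "jog_arm", "data": {"increments": [[[-1,-0.757,0,0,0,0,-1],[-1,-0.757,0,0,0,0,-1],[-1,-0.757,0,0,0,0,-1],[-1,-0.757,0,0,0,0,-1],[-0.5,-0.38,0,0,0,0,-1]]]}}

```text
time: 0.93
tool_pos: [0.4564, 0.2875, 0.3034]
tcp_rot: [0.699, 3.062, -0.003]
wrist_force: [0.3, -0.2, -0.5]
width: 0.0
grip_force: 0.0
```

Emit:
{"op": "jog_arm", "data": {"increments": [[[0,0,0,0,0,0.98,-1],[0,0,0,0,0,0.98,-1],[0,0,0,0,0,0.98,-1],[0,0,0,0,0,0.98,-1],[0,0,0,0,0,0.98,-1]]]}}

```text
time: 1.35
tool_pos: [0.4552, 0.2906, 0.3033]
tcp_rot: [-1.458, -2.782, 0.001]
wrist_force: [-0.0, -0.5, 0.0]
width: -0.004
grip_force: 0.0
```

Emit:
{"op": "jog_arm", "data": {"increments": [[[0,0,0,0,0,0.98,-1],[0,0,0,0,0,0.98,-1],[0,0,0,0,0,0.98,-1],[0,0,0,0,0,0,-1],[0,0,0,0,0,0,-1]]]}}

```text
time: 1.77
tool_pos: [0.4552, 0.2909, 0.3035]
tcp_rot: [-1.857, -2.534, 0.001]
wrist_force: [0.8, 0.6, -0.0]
width: 0.0
grip_force: 0.0
```

Emit:
{"op": "jog_arm", "data": {"increments": [[[-1,0.194,-0.055,0,0,0,-1],[-1,0.194,-0.055,0,0,0,-1],[-1,0.194,-0.055,0,0,0,-1],[-1,0.194,-0.055,0,0,0,-1],[-1,0.194,-0.055,0,0,0,-1]]]}}

```text
time: 2.18
tool_pos: [0.5283, 0.1553, 0.3121]
tcp_rot: [-1.856, -2.534, 0.0]
wrist_force: [-0.2, -0.1, 0.5]
width: -0.0
grip_force: 0.0
```

Emit:
{"op": "jog_arm", "data": {"increments": [[[0,0,0,0,0,0,-1],[0,0,0,0,0,0,-1],[0,0,0,0,0,0,-1],[0,0,0,0,0,0,-1],[0,0,0,0,0,0,-1]]]}}

```text
time: 2.6
tool_pos: [0.5274, 0.1575, 0.3119]
tcp_rot: [-1.858, -2.533, 0.0]
wrist_force: [-0.2, -0.7, -0.1]
width: 0.002
grip_force: 0.0
```

Run:
```python
from h import *
s=read_state();print(s['tool_pos'],s['tcp_rot'])
c=np.array([.5375,.127]);ex=np.array([-.3007,.9537]);ey=np.array([-.9537,-.3007])
v=s['tool_pos'][:2]-c;print(v@ex,v@ey)
im,d,p=cam('wrist');cv2.imwrite('pics/w1.png',im)
```

```text
[0.52739456 0.15745512 0.31193148] [-1.85789205e+00 -2.53272950e+00  2.71275835e-04]
0.03208374926914614 0.0004797014750195609
```

View pics/w1.png

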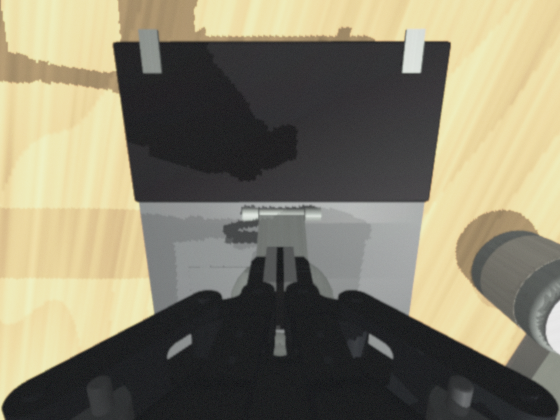

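The wrist view shows the shut fingers centred on the hasp at column 282, on the lid side (lid at the top). Now for the arc.

Emit:
{"op": "jog_arm", "data": {"increments": [[[-0.5,0,0,0,0,0,-1],[-0.5,0,0,0,0,0,-1],[-0.4,0,0,0,0,0,-1],[-0.33,0,0,0,0,0,-1],[-0.38,0,0.21,0,0,0,-1]]]}}

```text
time: 3.07
tool_pos: [0.5476, 0.0961, 0.3071]
tcp_rot: [1.859, 2.531, 0.003]
wrist_force: [-0.3, 0.6, 1.2]
width: -0.0
grip_force: 0.4
```

Emit:
{"op": "jog_arm", "data": {"increments": [[[-0.38,0,0.21,0,0,0,-1],[-0.33,0,0.277,0,0,0,-1],[-0.33,0,0.277,0,0,0,-1],[-0.27,0,0.34,0,0,0,-1],[-0.27,0,0.34,0,0,0,-1]]]}}

```text
time: 3.48
tool_pos: [0.561, 0.0499, 0.2611]
tcp_rot: [-1.861, -2.53, 0.001]
wrist_force: [-0.1, -0.1, -0.3]
width: -0.002
grip_force: 0.3
```

Emit:
{"op": "jog_arm", "data": {"increments": [[[-0.2,0,0.385,0,0,0,-1],[-0.2,0,0.385,0,0,0,-1],[-0.117,0,0.417,0,0,0,-1],[-0.117,0,0.417,0,0,0,-1],[0,0,0,0,0,0,-1]]]}}

```text
time: 3.9
tool_pos: [0.5648, 0.0322, 0.2104]
tcp_rot: [-1.858, -2.527, 0.006]
wrist_force: [-0.8, 0.1, -1.6]
width: 0.003
grip_force: 0.0
```

Emit:
{"op": "jog_arm", "data": {"increments": [[[-0.03,0,0.2,0,0,0,-1],[-0.03,0,0.2,0,0,0,-1],[0,0,0.1,0,0,0,-1],[0,0,0.1,0,0,0,-1],[0,0,0,0,0,0,-1]]]}}

```text
time: 4.32
tool_pos: [0.5671, 0.0311, 0.196]
tcp_rot: [-1.86, -2.531, 0.0]
wrist_force: [-0.0, -0.1, 0.1]
width: -0.001
grip_force: 0.0
```

Emit:
{"op": "jog_arm", "data": {"increments": [[[0,0,0.04,0,0,0,-1],[0,0,0.04,0,0,0,-1],[0,0,0.04,0,0,0,-1],[0,0,0.04,0,0,0,-1],[0,0,0,0,0,0,-1]]]}}

```text
time: 4.73
tool_pos: [0.5676, 0.0311, 0.1944]
tcp_rot: [1.86, 2.531, 0.001]
wrist_force: [-5.7, -0.0, 14.2]
width: -0.0
grip_force: 6.7
```

Run:
```python
from h import *
print(read_state()['wrist_force'])
a,d,p=cam('top');b,d,p=cam('side')
cv2.imwrite('pics/c1.png',np.hstack([cv2.resize(a[120:300,90:290],(400,360)),cv2.resize(b[80:260,150:350],(400,360))]))
```

```text
[-5.68057371 -0.02661452 14.1541605 ]
```

View pics/c1.png

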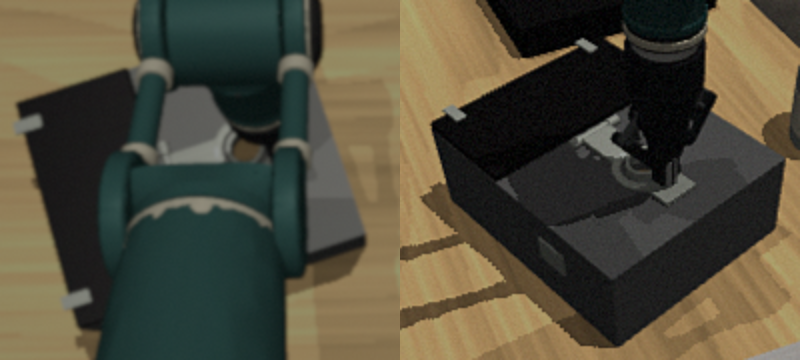

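The hasp is down in the side crop, with the ring round the staple near (640,180), and the tip reads 14 N at 0.121 m. Next I lift and go to the pin.

Emit:
{"op": "jog_arm", "data": {"increments": [[[0,0,-0.5,0,0,0,-1],[0,0,-1,0,0,0,-1],[0,0,-1,0,0,0,-1],[0,0,-1,0,0,0,-1],[-0.952,-0.06,0,0,0,0,-1]]]}}

```text
time: 5.25
tool_pos: [0.5768, 0.0062, 0.3047]
tcp_rot: [1.851, 2.528, 0.014]
wrist_force: [1.9, -0.0, 1.6]
width: -0.004
grip_force: 0.0
```

Emit:
{"op": "jog_arm", "data": {"increments": [[[-0.952,-0.06,0,0,0,0,0.2],[-0.952,-0.06,0,0,0,0,0.2],[-0.952,-0.06,0,0,0,0,0.2],[-0.952,-0.06,0,0,0,0,0.2],[-0.952,-0.06,0,0,0,0,0.2]]]}}

```text
time: 5.67
tool_pos: [0.6083, -0.137, 0.297]
tcp_rot: [1.86, 2.531, 0.001]
wrist_force: [0.2, 0.2, 0.2]
width: 0.6
grip_force: 0.0
```

Emit:
{"op": "jog_arm", "data": {"increments": [[[-0.952,-0.06,0,0,0,0,0.2],[-0.952,-0.06,0,0,0,0,0.2],[-0.952,-0.06,0,0,0,0,0.2],[0,0,0,0,0,0,0.2],[0,0,0,0,0,0,0.2]]]}}

```text
time: 6.08
tool_pos: [0.6285, -0.2207, 0.2964]
tcp_rot: [-1.864, -2.529, -0.0]
wrist_force: [-0.8, 0.2, 0.6]
width: 0.597
grip_force: 0.0
```

Run:
```python
from h import *
s=read_state();print(s['tool_pos'],s['tcp_rot'],s['width'])
im,d,p=cam('wrist');cv2.imwrite('pics/w2.png',im); np.savez('w2.npz',im=im,d=d,**p)
w=cloud(d,p);P=w.reshape(-1,3)
g=(im[...,1].astype(int)-im[...,2]>40).reshape(-1)
n=(abs(P[:,0]-.629)<.045)&(abs(P[:,1]+.219)<.045)&~g
for a,b in((.104,.115),(.069,.078)):
    Q=P[n&(P[:,2]>a)&(P[:,2]<b)];print(len(Q),Q.mean(0) if len(Q) else '')
im,d,p=cam('top');w=cloud(d,p);P=w[180:205,200:225].reshape(-1,3)
P=P[(P[:,2]>.1245)&(P[:,2]<.14)];print('staple',len(P),cv2.minEnclosingCircle(P[:,:2].astype(np.float32)),P[:,2].mean())
cv2.imwrite('pics/t2.png',cv2.resize(im[120:300,90:290],(600,540)))
P=w[130:290,90:280].reshape(-1,3);P=P[(P[:,2]>.13)&(P[:,2]<.3)];print('above',len(P),P[:,2].max() if len(P) else 0)
```

```text
[ 0.6284981  -0.22066787  0.29636306] [-1.86376891e+00 -2.52878209e+00 -2.10530781e-04] 0.5974462452767774
641 [ 0.63095362 -0.21796292  0.10919302]
5357 [ 0.627428   -0.21605163  0.07244536]
staple 160 ((0.5583986639976501, 0.06647229939699173), 0.03210606426000595) 0.12855424594705472
above 164 0.13327424446621766
```

View pics/w2.png

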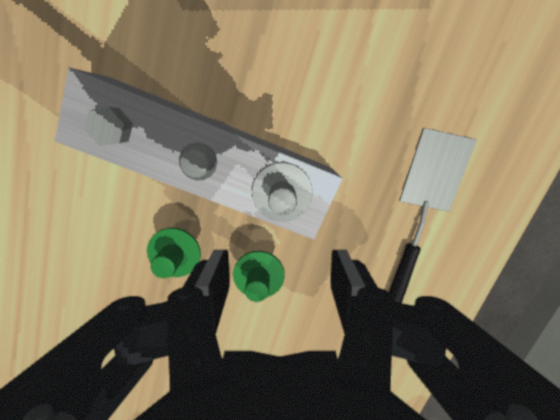

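View pics/t2.png

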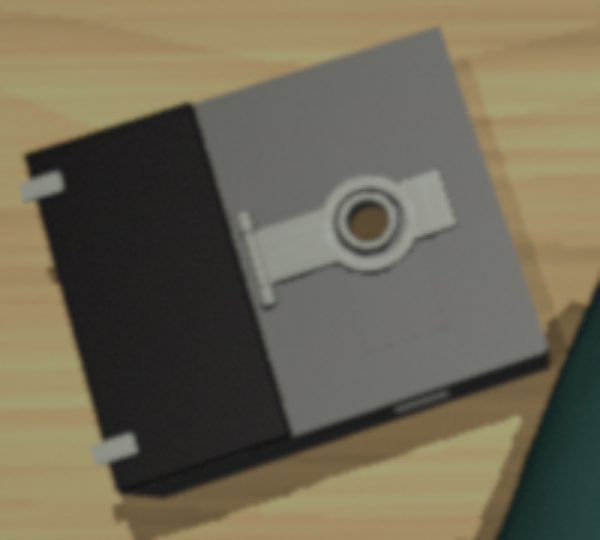

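The wrist view shows the steel collared pin at (282,190), last in the rack, with the green look-alike at (258,280) clear of the fingers' line. The top crop shows the hasp shut, with the ring round the staple at (368,222).

Emit:
{"op": "jog_arm", "data": {"increments": [[[0.06,0.07,0.9,0,0,0,0.2],[0,0,1,0,0,0,0.2],[0,0,1,0,0,0,0.2],[0,0,1,0,0,0,0.2],[0,0,0.4,0,0,0,0.2]]]}}

```text
time: 6.6
tool_pos: [0.6272, -0.2142, 0.1628]
tcp_rot: [-1.854, -2.527, 0.003]
wrist_force: [-1.7, 0.3, -1.0]
width: 0.598
grip_force: 0.0
```

Emit:
{"op": "jog_arm", "data": {"increments": [[[0,0,0.25,0,0,0,0.2],[0,0,0.2,0,0,0,0.2],[0,0,0,0,0,0,0.2],[0,0,0,0,0,0,0.2],[0,0,0,0,0,0,0.2]]]}}

```text
time: 7.02
tool_pos: [0.6312, -0.2172, 0.1563]
tcp_rot: [1.859, 2.529, 0.002]
wrist_force: [0.7, -0.2, 0.6]
width: 0.607
grip_force: 0.0
```

Emit:
{"op": "jog_arm", "data": {"increments": [[[-0.03,-0.03,0.1,0,0,0,0.2],[0,0,0,0,0,0,0.2],[0,0,0,0,0,0,-1],[0,0,0,0,0,0,-1],[0,0,0,0,0,0,-1]]], "force": 50}}

```text
time: 7.43
tool_pos: [0.6296, -0.2181, 0.1516]
tcp_rot: [1.86, 2.53, 0.0]
wrist_force: [-0.2, 1.0, 0.4]
width: 0.288
grip_force: 49.3
```

Emit:
{"op": "jog_arm", "data": {"increments": [[[0,0,0,0,0,0,-1],[0,0,0,0,0,0,-1],[0,0,0,0,0,0,-1],[0,0,0,0,0,0,-1],[0,0,0,0,0,0,-1]]]}}

```text
time: 7.85
tool_pos: [0.6296, -0.2182, 0.1516]
tcp_rot: [1.86, 2.531, 0.0]
wrist_force: [-0.4, -0.2, 4.4]
width: 0.283
grip_force: 49.4
```

Emit:
{"op": "jog_arm", "data": {"increments": [[[0,0,-0.5,0,0,0,-1],[0,0,-0.8,0,0,0,-1],[0,0,-1,0,0,0,-1],[0,0,-1,0,0,0,-1],[0,0,-1,0,0,0,-1]]]}}

```text
time: 8.27
tool_pos: [0.6283, -0.2175, 0.2793]
tcp_rot: [-1.858, -2.529, 0.001]
wrist_force: [0.2, -0.5, -2.2]
width: 0.288
grip_force: 49.2
```

Emit:
{"op": "jog_arm", "data": {"increments": [[[0,0,-1,0,0,0,-1],[0,0,-0.7,0,0,0,-1],[0.5,0.03,0,0,0,0,-1],[0.9,0.055,0,0,0,0,-1],[0.975,0.055,0,0,0,0,-1]]]}}

```text
time: 8.68
tool_pos: [0.6109, -0.1479, 0.3288]
tcp_rot: [-1.862, -2.527, 0.001]
wrist_force: [-0.1, -0.0, -2.5]
width: 0.29
grip_force: 49.2
```

Emit:
{"op": "jog_arm", "data": {"increments": [[[0.975,0.055,0,0,0,0,-1],[0.975,0.055,0,0,0,0,-1],[0.975,0.055,0,0,0,0,-1],[0.975,0.055,0,0,0,0,-1],[0.975,0.055,0,0,0,0,-1]]]}}

```text
time: 9.1
tool_pos: [0.574, -0.0045, 0.3279]
tcp_rot: [-1.858, -2.528, 0.003]
wrist_force: [0.1, 0.1, -2.0]
width: 0.291
grip_force: 49.2
```

Emit:
{"op": "jog_arm", "data": {"increments": [[[0.975,0.055,0,0,0,0,-1],[0.975,0.055,0,0,0,0,-1],[0.5,0.03,0,0,0,0,-1],[0,0,0,0,0,0,-1],[0,0,0,0,0,0,-1]]]}}

```text
time: 9.52
tool_pos: [0.5568, 0.066, 0.3286]
tcp_rot: [-1.856, -2.531, 0.004]
wrist_force: [-0.2, -0.2, -1.7]
width: 0.291
grip_force: 49.2
```

Run:
```python
from h import *
s=read_state();print(s['tool_pos'],s['tcp_rot'],s['width'],s['wrist_force'])
im,d,p=cam('side');cv2.imwrite('pics/s3.png',cv2.resize(im[60:240,160:360],(600,540)))
d_=np.array([.557,.0655])-s['tool_pos'][:2];print('tool dx dy mm',1e3*d_@[-.3007,.9537],1e3*d_@[.9537,.3007])
im,d,p=cam('wrist');w=cloud(d,p);np.savez('w3.npz',im=im,d=d,**p);cv2.imwrite('pics/w3.png',im)
```

```text
[0.55675254 0.0659732  0.32862998] [-1.85579433 -2.53142417  0.00412688] 0.2914958296873502 [-0.21413355 -0.22756407 -1.68063875]
tool dx dy mm -0.5256990344830798 0.09371242337239527
```

View pics/w3.png

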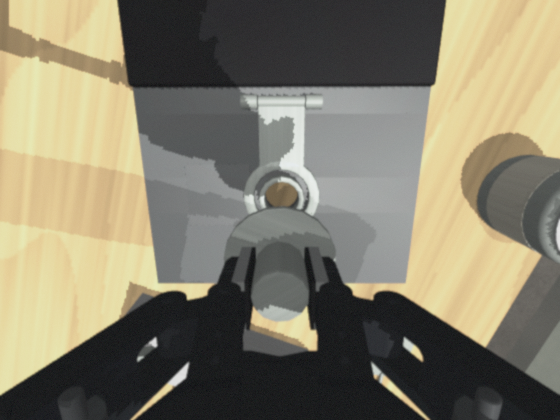

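View pics/s3.png

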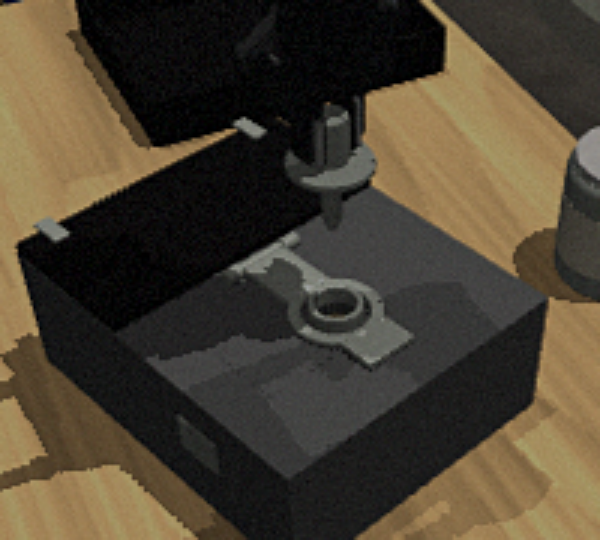

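The wrist view shows the pin upright in the grip at column 282, on line with the staple at (281,190). In the side crop the tip at (333,228) is straight above the bore at (336,305). Lowering.

Emit:
{"op": "jog_arm", "data": {"increments": [[[0,0,0.6,0,0,0,-1],[0,0,0.7,0,0,0,-1],[0,0,0.6,0,0,0,-1],[0,0,0.5,0,0,0,-1],[0,0,0.4,0,0,0,-1]]]}}

```text
time: 10.03
tool_pos: [0.5577, 0.0635, 0.2448]
tcp_rot: [-1.862, -2.528, 0.003]
wrist_force: [-0.0, 0.7, -2.6]
width: 0.29
grip_force: 49.3
```

Emit:
{"op": "jog_arm", "data": {"increments": [[[0,0,0.4,0,0,0,-1],[0,0,0.3,0,0,0,-1],[0,0,0.2,0,0,0,-1],[0,0,0,0,0,0,-1],[0,0,0,0,0,0,-1]]]}}

```text
time: 10.45
tool_pos: [0.5586, 0.0646, 0.2202]
tcp_rot: [1.861, 2.531, -0.0]
wrist_force: [0.2, 0.1, -2.1]
width: 0.287
grip_force: 49.3
```

Emit:
{"op": "jog_arm", "data": {"increments": [[[-0.0,0,0.12,0,0,0,-1],[0,0,0.1,0,0,0,-1],[0,0,0.05,0,0,0,-1],[0,0,0,0,0,0,-1],[0,0,0,0,0,0,-1]]]}}

```text
time: 10.87
tool_pos: [0.5584, 0.0648, 0.2121]
tcp_rot: [1.861, 2.531, 0.0]
wrist_force: [-0.5, -0.1, -2.7]
width: 0.286
grip_force: 49.3
```

Emit:
{"op": "jog_arm", "data": {"increments": [[[0,0,0.04,0,0,0,-1],[0,0,0.03,0,0,0,-1],[0,0,0,0,0,0,-1],[0,0,0,0,0,0,-1],[0,0,0,0,0,0,-1]]]}}

```text
time: 11.28
tool_pos: [0.5586, 0.0648, 0.2106]
tcp_rot: [1.86, 2.531, 0.001]
wrist_force: [-1.8, -0.4, 3.3]
width: 0.29
grip_force: 49.8
```

Emit:
{"op": "jog_arm", "data": {"increments": [[[0,0,0,0,0,0,0.2],[0,0,0,0,0,0,0.2],[0,0,0,0,0,0,0.2],[0,0,0,0,0,0,0.2],[0,0,0,0,0,0,0.2]]]}}

```text
time: 11.7
tool_pos: [0.5584, 0.0647, 0.2097]
tcp_rot: [-1.861, -2.531, 0.0]
wrist_force: [0.5, -0.1, 0.1]
width: 0.596
grip_force: 0.0
```

Emit:
{"op": "jog_arm", "data": {"increments": [[[0,0,-0.4,0,0,0,0.2],[0,0,-0.8,0,0,0,0.2],[0,0,-1,0,0,0,0.2],[0,0,-1,0,0,0,0.2],[0,0,-1,0,0,0,0.2]]]}}

```text
time: 12.12
tool_pos: [0.5582, 0.0647, 0.338]
tcp_rot: [1.861, 2.531, 0.0]
wrist_force: [0.8, 0.4, 0.7]
width: 0.602
grip_force: 0.0
```

Emit:
{"op": "jog_arm", "data": {"increments": [[[0,0,0,0,0,0,0.2],[0,0,0,0,0,0,0.2],[0,0,0,0,0,0,0.2],[0,0,0,0,0,0,0.2],[0,0,0,0,0,0,0.2]]]}}

```text
time: 12.53
tool_pos: [0.5575, 0.0647, 0.334]
tcp_rot: [-1.859, -2.529, 0.003]
wrist_force: [0.6, 0.4, -0.2]
width: 0.6
grip_force: 0.0
```

Run:
```python
from h import *
im,d,p=cam('side');cv2.imwrite('pics/s4.png',cv2.resize(im[60:240,160:360],(600,540)))
w=cloud(d,p);P=w.reshape(-1,3)
n=np.hypot(P[:,0]-.557,P[:,1]-.0655)<.05
for a,b in((.145,.175),(.131,.14)):
    Q=P[n&(P[:,2]>a)&(P[:,2]<b)];print(len(Q),Q.mean(0),Q[:,2].max(),cv2.minEnclosingCircle(Q[:,:2].astype(np.float32)))
print(read_state()['wrist_force'],read_state()['tool_pos'])
```

```text
165 [0.55738615 0.05820422 0.16126655] 0.170862453363796 ((0.5588937401771545, 0.06214108318090439), 0.013152957893908024)
298 [0.55609982 0.05686956 0.13434142] 0.13988975361399233 ((0.5594861507415771, 0.06380967795848846), 0.030906539410352707)
[-0.41596781  0.27621596  0.71500712] [0.55760781 0.06466852 0.33412588]
```

View pics/s4.png

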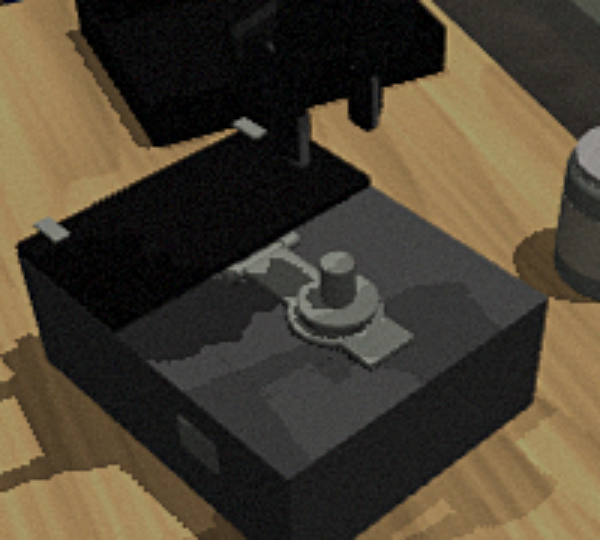

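The pin is upright, with its collar at (338,300) flat on the rim at 0.134 m and the hasp shut under it. The gripper is clear.

```bash
python3 -c "
from workcell import bot
print(bot.finish_job())"
```

```text
the job is handed in; nothing more can be done
None
```

The hasp is shut round the staple, the retaining pin stands upright in it with its collar on the rim, the gripper is clear, and the job was handed in at about 12.6 s; no verdict came back.

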